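# Hand over the cap pan from the pub's cap box

## Task

The cap box wants emptying: lift its lid and lay it gently right back on its stop, then lift the cap pan out by its bar and hold it out for your colleague to take. Present it above the middle of the square bar mat, level, its underside about 15 cm above the mat and its pouring lip pointing squarely over the mat's far edge, away from the robot. Keep the caps in the pan, leave everything else where it is, and finish with the pan still held steady there.

Things in the scene. Friction and masses are not known exactly. Their poses are not given: they have to be found in the camera images.
- cap_box: green painted steel wall box for bottle caps, 128 mm deep, 208 mm wide, rim 155 mm above the shelf, walls 4 mm, floor 6 mm; fixed to a 215 mm high stub of tiled wall behind it; stands left or right of the mat. Origin under its centre, x to its back, y to its left end. The little sprung flap in its front is where caps drop in and is not needed
- lid (a joint): lid of the cap box, hinged along the back rim. Angle in rad: 0 shut (it starts shut or up to 0.2 ajar), 1.85 leaning back past upright on the rubber buffers of its stop, as far as it goes; it then stands up close behind the pan, its edge 285 mm above the shelf. Stiff hinge: it stays where it is left; 3 to 5 N at the knob moves it
- lid_hinge (a point): middle of the lid's hinge line, at the box's back rim, 155 mm above the shelf. Turns with the lid: y runs along the hinge line towards the box's left end at any lid angle; with the lid shut x points to the back, away from the knob, and z up
- lid_knob (a point): centre of the turned wooden knob that sticks out level from the middle of the lid's front edge, 24 mm across, 26 mm long, 159 mm from the hinge line; with the lid shut it is 31 mm in front of the box's front wall, and with the lid fully back it points up and a little backwards. Axes as the hinge's
- pan_bar (a point): centre of the cap pan's fixed carrying bar, 10 mm thick, 20 mm high, 87 mm long between its uprights, running straight across the middle of the pan from one long wall to the other, 118 mm above the pan's underside. In the box it lies about 31 mm below the rim. Axes: x along the bar, y along the pan towards its pouring lip, z up
- pan_base (a point): middle of the underside of the cap pan, 118 mm below the bar; axes as the bar's. The pan is a loose open tin standing in the box with 5 mm or more of play all round: 95 mm wide, 140 mm long, walls 75 mm high and 4 mm thick, 0.3 to 0.55 kg with caps
- pan_lip (a point): middle of the outer edge of the pan's pouring lip, the sloping spout on one short end, 84 mm from the bar along the pan's y and 69 mm above its underside. In the box it is at the box's left end
- bar_mat: square black rubber bar mat, 200 mm by 200 mm, 6 mm thick, fixed to the shelf. Origin in the middle of its underside; its x axis points away from the robot across the far edge, y to the left
- cap0: crown bottle cap, 32 mm across, 6 mm high, lying loose on the floor of the cap pan. Origin under its centre
- cap1: crown bottle cap, 32 mm across, 6 mm high, lying loose on the floor of the cap pan. Origin under its centre
- cap2: crown bottle cap, 32 mm across, 6 mm high, lying loose on the floor of the cap pan. Origin under its centre
- tankard: pewter tankard, 88 mm across the foot, 118 mm tall, with a loop handle towards the robot, standing between the cap box and the bar mat towards the front; a bystander. Origin under its centre
- opener: bone-handled bottle opener, 150 mm long, 13 mm thick, lying flat on the bar mat near its right-hand edge, under the place where the pan is to be held; a bystander. Origin on its underside, x along its length
- bottle0: amber glass dasher bottle, 50 mm across, 160 mm tall to the tip of its dasher spout, standing between the cap box and the bar mat towards the back; a bystander. Origin under its centre
- bottle1: second amber glass dasher bottle, the same, standing behind the first; a bystander. Origin under its centre
- jigger: steel spirit measure, 48 mm across, 92 mm tall, at the left side; a bystander. Origin under its centre
- coasters: stack of six round coasters, 94 mm across, 24 mm high, at the right side; a bystander. Origin under its centre

How it is judged:
On the way, in this order (a step that is already met when the one before it is completed fails the run):
1. the lid rests fully back on its stop (value of joint lid above 1.75 rad and velocity of joint lid below 0.2 rad/s), for 0.3 s.
2. the cap pan is lifted clear of the box, in the fingers, with the caps in it (height (world z) of pan_base above 0.158 m and contact force between cap_pan and the fingers above 1 N and distance between each of cap0, cap1, cap2 and pan_base below 0.11 m), for 0.2 s.
At the end, for the whole second after the job is handed in: Lid within 0.1 rad of its stop. Pan held in the fingers, still: its underside's middle within 35 mm of the mat's middle seen from above and 120 to 180 mm over the mat's top, within 8 deg of level, lip towards the far edge within 11 deg of the mat's x axis; all three caps in it (value of joint lid above 1.75 rad and horizontal distance between pan_base and bar_mat below 0.035 m and height (world z) of pan_base between 0.126 and 0.186 m and angle between pan_base's own z axis and vertical below 0.14 rad and angle between the y axis of pan_base and the x axis of bar_mat, either way round below 0.2 rad and x of pan_lip in the frame of bar_mat above 0.03 m and contact force between cap_pan and the fingers above 1 N and linear speed of cap_pan below 0.02 m/s and angular speed of cap_pan below 0.15 rad/s and distance between each of cap0, cap1, cap2 and pan_base below 0.11 m); the arm keeps its last pose, push and grip.
It fails at once if the lid is thrown back: it comes to its stop faster than 1.3 rad/s (value of joint lid above 1.6 rad and velocity of joint lid above 1.3 rad/s).
It fails at once if the pan is tipped by more than 25 degrees (angle between pan_base's own z axis and vertical above 0.436 rad).
It fails at once if a bystander is moved by more than 25 mm (distance of any of tankard, opener, bottle0, bottle1, jigger, coasters from where it was at the start of the episode above 0.025 m).
It also fails if it takes over 72 s, if anything falls off the work surface, if the arm or the gripper's body presses on something with over 40 N, if the wrist force passes 120 N, or if a joint passes its speed limit or range.

## Robot

A 6-joint arm with a two-finger parallel gripper is mounted at the origin on the work surface. World frame = base frame: x ahead of the robot, y to its left, z up, the work surface at z = 0. Lengths are in m, angles in rad, forces in N, time in s.
With the tool pointing down it reaches from about 0.3 to 0.875 m from the base axis. Payload 6.4 kg.
Tool frame: the origin (TCP) lies midway between the tips of the shut fingers; the grasp point (between the pads) lies ctrl.grip_depth behind it (ctrl.grip_depth is the distance from the TCP to the grasp point, in m); x points along the fingers, y is the direction in which the jaws open and shut, and the axes are right-handed (so a half turn about x gives the same grasp; the last joint's range is limited). The gripper opens to 85 mm and grips with 20 to 120 N. Pads are 22 mm wide; open, the fingers measure 114 mm over their backs; the gripper's body (76 mm by 85 mm) begins 54 mm behind the grasp point. The pads swing forward as they close: fully open they stand 13 mm farther back than shut.
Start: joints at [0.897, 0.181, 1.607, -0, 1.354, -0.206], TCP at [0.259, 0.513, 0.231] pointing down, gripper open.
Joint ranges: [-2.99, 2.99], [-0.89, 2.07], [0.3, 2.58], [-1.14, 4.28], [0, 2.63], [-3.12, 3.12]. Speed limits (rad/s): [2.57, 2.57, 3.01, 3.14, 3.14, 3.14].

## Interface

Orientations are given as a unit quaternion [w, x, y, z].
In Python, from bench import ctrl gives the robot as it stands.
- The arm moves only by the tool carry_out, never from a script. Its argument "motion" is one flat list of numbers, 7 for each row, row after row: the turn, a rotation vector about the tool's x, y, z in degrees, then the shift along the tool's x, y, z in m, then the gripper's target within -1 to 1 (shut at 1, half-way at 0, fully open at -1). A call has 1 to 10 rows; each row shifts and turns the pose as measured when the row begins, along the tool's axes as they then stand; what a row does not reach is not made up. A row lasts 1/10 s, in which the tool goes at most 50 mm and 8.59 degrees, less where a joint would pass 70% of its speed; a pose out of reach is approached as far as the arm can. A call with a gripper value outside its range is refused whole. The fingers move at their own pace and stop on an object; the grip force is fixed at half the most. Time passes only in rows, so rows that do not move let the fingers close. It gives the time, the measured TCP pose, the force and the opening at its end, in the units of the state.
- ctrl.get_obs(): the state, without advancing time (a new reading comes with each control period).
- ctrl.camera(name): name is "scene" or "top" or "wrist"; returns the picture (480x640x3 uint8, blue, green, red); there is no depth.
- ctrl.camera_params(name): a dict with "mtx" (3x3 intrinsics, pixels), "pose" (4x4, takes a point from camera to world coordinates); the wrist camera has in their place "hand_eye" (4x4, takes a point from camera to tool coordinates, whose origin is the TCP and whose axes are the tool frame's). Camera axes: x right, y down, z forward; pixel columns grow to the right and rows downward; lengths in m; the calibration is good to about 2 mm. A picture is of the moment at which its call begins: read the wrist's pose just before it. camera_params takes no time and is no camera call.
- ctrl.hand_in(): hands the job in, once; it reports no verdict.
Trained networks look in the newest picture that a camera, given by its name, has taken for a name from the list of things; names that differ only in an ending like _2 or _b are one class to them, and where a whole thing is asked for, a point or a joint stands for the part that bears it (a point fixed in the world has none). Each returns a list of dicts, best first, with "conf" (0 to 1); they miss things now and then, are a little off and sometimes report something else, mostly with a low value. They report only what shows in the picture. A call takes as long as a camera call.
- ctrl.boxes_of(camera, thing): "point" ([x, y, z] in m, in the coordinates of the camera as it stood for that picture, good to about 4 mm: the middle of the surface that is visible of it).
- ctrl.trace(camera, thing): "pixels" (480x640 bool, what is visible of it).
- ctrl.landmark_of(camera, thing): "point" ([x, y, z] in m, in the coordinates of the camera as it stood for that picture, good to about 4 mm: a listed point, or the origin of a listed thing).
The state is a dict: "time_s": time; "q": joint angles; "dq": joint speeds; "joint_efforts": joint torques, N m; "eef_pos": TCP position; "eef_rot": TCP orientation; "wrist_force": force on the tool from outside, world axes, zero at the start; "torque": the same for the moment, N m; "opening": opening from 0.0 (shut) to 1.0 (fully open).
Only numpy, scipy, OpenCV 4.12 (cv2) and the standard library are available. Lean on these libraries where they do the work, as an engineer would, in place of code of your own. Each camera call takes 0.05 s, during which the arm holds its last target. There are 200 camera calls.

## Working session

There is one attempt and no reset: what is moved stays moved. The work goes in short steps, Python scripts to look and compute and a tool call to move; the robot and the scene stay as the last step left them, time stands still between calls to the robot, and variables do not carry over. Pictures are saved under pics/ and viewed, about 8 in all and at most 12, crops included, and the job is handed in when it is done.

Besides the shell and the picture viewer there is one more tool, called after ">>>" in YAML: its name, and indented under it one key for each argument. carry_out: Moves the arm, as the interface text tells. Its arguments: {"type":"object","properties":{"motion":{"type":"array"}},"required":["motion"]}

```bash
mkdir -p pics; ls
cat > h.py <<'E'
import numpy as np, cv2
from bench import ctrl
from scipy.spatial.transform import Rotation as R
def rot(o): q=np.array(o["eef_rot"]); return R.from_quat(q[[1,2,3,0]])
def T(cam):
    p=ctrl.camera_params(cam)
    if "pose" in p: return np.array(p["pose"])
    o=ctrl.get_obs(); t=np.eye(4); t[:3,:3]=rot(o).as_matrix(); t[:3,3]=o["eef_pos"]
    return t@np.array(p["hand_eye"])
def snap(cam,fn=None):
    t=T(cam); im=ctrl.camera(cam)
    if fn: cv2.imwrite("pics/"+fn,im)
    return t,im
def marks(cam,t,names,f="landmark_of"):
    for n in names:
        r=getattr(ctrl,f)(cam,n)
        print(cam,n,[(np.round((t@np.r_[d["point"],1])[:3],3).tolist(),round(d["conf"],2)) for d in r[:2]])
E
python3 - <<'E'
from h import *
o=ctrl.get_obs(); print(o, ctrl.grip_depth)
for c in ("scene","top"):
    t,im=snap(c,c+"0.png")
    print(c,np.round(t,3).tolist(),np.round(ctrl.camera_params(c)["mtx"],0).tolist())
    marks(c,t,["cap_box","lid_hinge","lid_knob","pan_bar","pan_lip","bar_mat","tankard","opener","bottle0","bottle1","jigger","coasters"])
print(np.round(ctrl.camera_params("wrist")["hand_eye"],3).tolist(),ctrl.get_obs()["time_s"])
a=np.hstack([cv2.resize(cv2.imread("pics/%s0.png"%c),(400,300)) for c in("scene","top")])
E
```

```text
pics
{'time_s': 0.0, 'q': array([ 8.96681803e-01,  1.81530622e-01,  1.60800046e+00,  2.05589087e-06,
        1.35374190e+00, -2.06295992e-01]), 'dq': array([ 5.64821149e-04, -6.98820633e-04,  1.64184449e-03,  9.55848927e-04,
       -1.38935650e-03, -9.43237430e-05]), 'joint_efforts': array([ 3.68397468e-04, -4.44869685e+01, -3.51334727e+01, -2.63011734e-04,
        9.05809313e-03,  2.89581777e-06]), 'eef_pos': array([0.2589346 , 0.51280506, 0.23039363]), 'eef_rot': array([ 0.68759658,  0.16335764,  0.68810418, -0.16443193]), 'wrist_force': array([-0.22748905, -0.96280568, -0.56996819]), 'torque': array([-0.00625157,  0.01280158,  0.00911145]), 'opening': 0.997332820617471} 0.0187
scene [[0.784, 0.349, -0.513, 1.3], [0.62, -0.439, 0.65, -0.87], [0.002, -0.828, -0.56, 0.867], [0.0, 0.0, 0.0, 1.0]] [[602.0, 0.0, 318.0], [0.0, 602.0, 238.0], [0.0, 0.0, 1.0]]
scene cap_box []
scene lid_hinge [([0.615, -0.23, 0.153], 0.87)]
scene lid_knob [([0.454, -0.222, 0.163], 0.56)]
scene pan_bar [([0.503, 0.188, 0.005], 0.26)]
scene pan_lip [([0.501, 0.187, 0.005], 0.65)]
scene bar_mat [([0.508, 0.24
[... 472 characters left out ...]
3], [0.0, 0.0, 0.0, 1.0]] [[461.0, 0.0, 317.0], [0.0, 461.0, 235.0], [0.0, 0.0, 1.0]]
top cap_box []
top lid_hinge [([0.616, -0.232, 0.153], 0.97)]
top lid_knob [([0.455, -0.22, 0.162], 0.61)]
top pan_bar [([0.616, -0.232, 0.153], 0.73)]
top pan_lip []
top bar_mat [([0.505, 0.24, -0.002], 0.69)]
top tankard [([0.449, -0.002, 0.002], 0.7)]
top opener [([0.502, 0.181, 0.002], 0.57)]
top bottle0 [([0.749, 0.009, -0.0], 0.74)]
top bottle1 [([0.749, 0.009, -0.0], 0.74)]
top jigger [([0.614, -0.23, 0.15], 0.56), ([0.545, 0.475, -0.003], 0.5)]
top coasters [([0.554, -0.482, 0.003], 0.89)]
[[0.0, -0.296, 0.955, -0.142], [1.0, 0.0, -0.0, 0.001], [-0.0, 0.955, 0.296, -0.077], [0.0, 0.0, 0.0, 1.0]] 1.3
```

View pics/scene0.png

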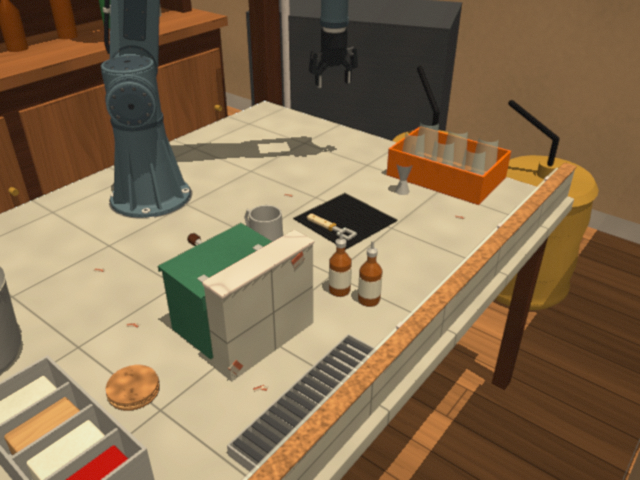

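View pics/top0.png

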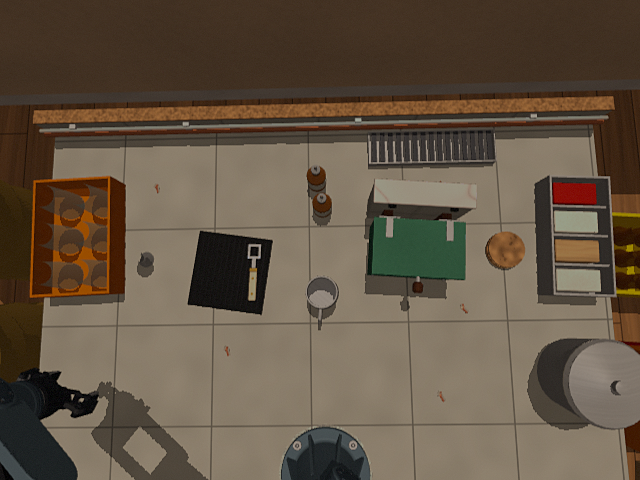

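The box is on the right and nearly shut, with its knob around (417,287) in the top picture. The mat is left of centre and slightly rotated. The tankard and bottles stand between them.

```bash
cat >> h.py <<'E'
def ray_plane(t,mtx,px,z):
    d=np.c_[px,np.ones(len(px))]@np.linalg.inv(mtx).T@t[:3,:3].T
    return t[:3,3]+d*((z-t[2,3])/d[:,2])[:,None]
def ori(yaw,pitch):
    "tool rotation: heading yaw deg, pitch deg below level (90=down), tool z forward/up"
    c,s=np.cos(np.radians(yaw)),np.sin(np.radians(yaw)); p=np.radians(pitch)
    x=np.array([c*np.cos(p),s*np.cos(p),-np.sin(p)]); y=np.array([-s,c,0])
    return R.from_matrix(np.c_[x,y,np.cross(x,y)])
def plan(wps,g,start=None):
    "wps: list of (pos,Rotation,n rows); prints rows in tool axes"
    o=ctrl.get_obs(); p,r=np.array(o["eef_pos"]),rot(o)
    if start: p,r=start
    for P,Q,n in wps:
        P=np.array(P); d=(r.inv()*Q).as_rotvec(); p0,r0=p,r
        for k in range(1,n+1):
            pn=p0+(P-p0)*k/n; rn=r0*R.from_rotvec(d*k/n)
            a=np.degrees((r.inv()*rn).as_rotvec()); b=r.inv().apply(pn-p)
            print(",".join("%g"%v for v in [*np.round(a,1),*np.round(b,4),g])+",")
            p,r=pn,rn
        print("--")
def show(): o=ctrl.get_obs(); print(o["time_s"],np.round(o["eef_pos"],4),"x,z axes",np.round(rot(o).as_matrix()[:,[0,2]].T,3).tolist(),"q",np.round(o["q"],2),"F",np.round(o["wrist_force"],1),round(o["opening"],3))
E
python3 - <<'E'
from h import *
for c in("top",):
    t=T(c); ctrl.camera(c); m=ctrl.trace(c,"bar_mat")[0]["pixels"]; o=ctrl.trace(c,"opener")
    if o: m=m|o[0]["pixels"]
    ys,xs=np.nonzero(m); w=ray_plane(t,np.array(ctrl.camera_params(c)["mtx"]),np.c_[xs,ys],0.006)
    print("mat rect",cv2.minAreaRect(w[:,:2].astype(np.float32)*1000))
plan([([0.33,0.2,0.27],ori(-10,80),7),([0.31,-0.05,0.27],ori(-3.5,60),5),([0.355,-0.219,0.245],ori(-3.5,50),5)],-1)
E
```

```text
mat rect ((509.3036193847656, 244.19729614257812), (200.1487579345703, 199.7340850830078), 81.6486587524414)
-2.4,-1.4,0.2,-0.0055,-0.0354,0.0292,-1,
-2.4,-1.4,0.2,-0.005,-0.0366,0.0278,-1,
-2.4,-1.4,0.2,-0.0044,-0.0377,0.0264,-1,
-2.4,-1.4,0.2,-0.0039,-0.0387,0.0249,-1,
-2.4,-1.4,0.2,-0.0035,-0.0397,0.0233,-1,
-2.4,-1.4,0.2,-0.0031,-0.0407,0.0217,-1,
-2.4,-1.4,0.2,-0.0027,-0.0415,0.0201,-1,
--
-1.2,-4,0.4,0.0008,-0.0499,0.0047,-1,
-1.2,-4,0.4,0.0007,-0.05,0.0035,-1,
-1.2,-4,0.4,0.0005,-0.0501,0.0024,-1,
-1.2,-4,0.4,0.0003,-0.0501,0.0013,-1,
-1.2,-4,0.4,-0.0001,-0.0502,0.0002,-1,
--
-0,-2,-0,0.0099,-0.0332,0.0071,-1,
-0,-2,0,0.0101,-0.0332,0.0067,-1,
0,-2,-0,0.0103,-0.0332,0.0064,-1,
0,-2,-0,0.0105,-0.0332,0.006,-1,
0,-2,-0,0.0107,-0.0332,0.0056,-1,
--
```

>>> carry_out:
  motion: [-2.4,-1.4,0.2,-0.0055,-0.0354,0.0292,-1,-2.4,-1.4,0.2,-0.005,-0.0366,0.0278,-1,-2.4,-1.4,0.2,-0.0044,-0.0377,0.0264,-1,-2.4,-1.4,0.2,-0.004,-0.0387,0.025,-1,-2.4,-1.4,0.2,-0.0035,-0.04,0.023,-1,-2.4,-1.4,0.2,-0.003,-0.041,0.022,-1,-2.4,-1.4,0.2,-0.003,-0.041,0.02,-1,-1.2,-4,0.4,0.001,-0.05,0.005,-1,-1.2,-4,0.4,0.001,-0.05,0.0035,-1,-1.2,-4,0.4,0,-0.05,0.0025,-1]

```text
time_s: 2.45
eef_pos: [0.3269, 0.0631, 0.273]
eef_rot: [0.824, 0.025, 0.565, -0.037]
wrist_force: [-0.4, -0.1, 1.0]
opening: 1.003
```

Run:
```python
from h import *
show()
plan([([0.31,-0.05,0.27],ori(-3.5,60),4),([0.355,-0.219,0.245],ori(-3.5,50),5)],-1)
```

```text
2.45 [0.3269 0.0631 0.273 ] x,z axes [[0.358, -0.033, -0.933], [0.929, -0.083, 0.36]] q [-0.22 -0.85  2.32  0.05  1.31 -1.7 ] F [-0.4 -0.1  1. ] 1.003
-0.4,-2.2,0.2,0.0001,-0.0285,-0.0018,-1,
-0.4,-2.2,0.2,-0,-0.0285,-0.002,-1,
-0.4,-2.2,0.2,-0.0002,-0.0285,-0.0022,-1,
-0.4,-2.2,0.2,-0.0004,-0.0285,-0.0024,-1,
--
-0,-2,-0,0.0099,-0.0332,0.0071,-1,
-0,-2,0,0.0101,-0.0332,0.0067,-1,
0,-2,-0,0.0103,-0.0332,0.0064,-1,
0,-2,0,0.0105,-0.0332,0.006,-1,
-0,-2,-0,0.0107,-0.0332,0.0056,-1,
--
```

Run:
```python
from h import *
plan([([0.38,-0.07,0.26],ori(-3.5,68),3),([0.39,-0.219,0.235],ori(-3.5,60),4)],-1)
```

```text
-0.5,-0.3,0.2,0.0119,-0.0426,0.0186,-1,
-0.5,-0.3,0.2,0.0118,-0.0428,0.0182,-1,
-0.5,-0.3,0.2,0.0117,-0.043,0.0177,-1,
--
-0,-2,-0,0.0076,-0.037,0.0021,-1,
0,-2,-0,0.0076,-0.037,0.0018,-1,
0,-2,0,0.0077,-0.037,0.0015,-1,
0,-2,-0,0.0078,-0.037,0.0013,-1,
--
```

>>> carry_out:
  motion: [-0.5,-0.3,0.2,0.012,-0.043,0.0186,-1,-0.5,-0.3,0.2,0.012,-0.043,0.018,-1,-0.5,-0.3,0.2,0.012,-0.043,0.018,-1,0,-2,0,0.0076,-0.037,0.002,-1,0,-2,0,0.0076,-0.037,0.002,-1,0,-2,0,0.0076,-0.037,0.0015,-1,0,-2,0,0.0078,-0.037,0.0013,-1]

```text
time_s: 3.15
eef_pos: [0.3895, -0.2292, 0.2462]
eef_rot: [0.873, 0.008, 0.486, -0.034]
wrist_force: [1.2, 1.2, 0.9]
opening: 0.998
```

Run:
```python
from h import *
from scipy.optimize import least_squares
show()
o=ctrl.get_obs()
D=[([0.897,0.1815,1.608,0,1.3537],[0.25893,0.51280,0.2304]),([-.22,-.85,2.32,.05,1.31],[.3269,.0631,.273]),(o["q"],o["eef_pos"])]
def f(p):
    L1,L2,Lt,h,d,r0=p;e=[]
    for q,x in D:
        a=q[1];b=a+q[2];c=b+q[4]
        r=np.sqrt(x[0]**2+x[1]**2-d**2)
        e+=[r0+L1*np.sin(a)+L2*np.sin(b)+Lt*np.sin(c)-r,h+L1*np.cos(a)+L2*np.cos(b)+Lt*np.cos(c)-x[2]]
        e+=[np.arctan2(x[1],x[0])-np.arcsin(d/np.hypot(*x[:2]))-q[0]]
    return np.r_[e,0.02*np.array(p[:4])-.02*np.array([.43,.4,.2,.3])]
s=least_squares(f,[.4,.4,.25,.3,.12,0]);print(np.round(s.x,3),np.round(s.fun,3))
t,im=snap("wrist","w1.png"); marks("wrist",t,["lid_knob","lid_hinge"])
```

```text
3.15 [ 0.3895 -0.2292  0.2462] x,z axes [[0.525, -0.051, -0.849], [0.848, -0.047, 0.527]] q [-1.16 -0.48  2.25  0.53  1.14 -2.84] F [1.2 1.2 0.9] 0.998
[ 0.075  0.268 -0.514 -0.283  0.168  0.281] [ 0.008  0.016 -0.091  0.022  0.001 -0.119 -0.03  -0.016  0.245 -0.007
 -0.003 -0.014 -0.012]
wrist lid_knob [([0.453, -0.22, 0.163], 0.83)]
wrist lid_hinge [([0.611, -0.23, 0.157], 0.94)]
```

View pics/w1.png

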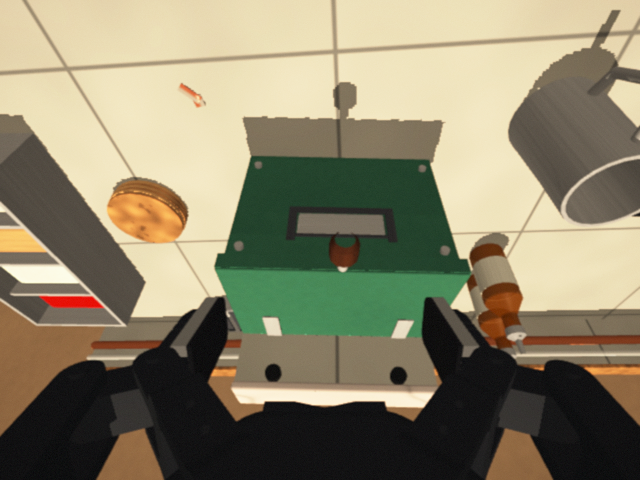

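The wrist picture is upside-down. The knob shows around (344,250), centred between the fingers, and the lid is nearly shut. I'll grip the knob from above with a steep tool.

Run:
```python
from h import *
Q=ori(-3.7,72); x=Q.apply([1,0,0]); tgt=np.array([.4495,-.2203,.163])+.013*x
print(tgt)
plan([(tgt-.07*x,Q,4),(tgt,Q,5)],-1)
```

```text
[ 0.45350885 -0.22055924  0.15063627]
0,3.4,0.2,0.0114,0.0033,0.0054,-1,
0,3.4,0.2,0.0111,0.0032,0.006,-1,
0,3.4,0.2,0.0107,0.0032,0.0067,-1,
0,3.4,0.2,0.0103,0.0031,0.0073,-1,
--
0,0,0,0.014,0,0,-1,
-0,-0,-0,0.014,-0,0,-1,
0,0,-0,0.014,0,0,-1,
0,-0,0,0.014,-0,-0,-1,
-0,-0,0,0.014,0,0,-1,
--
```

>>> carry_out:
  motion: [0,3.4,0.2,0.0114,0.0033,0.0054,-1,0,3.4,0.2,0.011,0.0032,0.006,-1,0,3.4,0.2,0.0107,0.0032,0.0067,-1,0,3.4,0.2,0.0103,0.003,0.0073,-1]

```text
time_s: 3.7
eef_pos: [0.4317, -0.2177, 0.2183]
eef_rot: [0.807, 0.018, 0.59, -0.029]
wrist_force: [0.2, -0.6, 0.8]
opening: 0.998
```

Run:
```python
from h import *
show()
t,im=snap("wrist"); marks("wrist",t,["lid_knob","lid_hinge"])
Q=ori(-3.7,72); x=Q.apply([1,0,0]); tgt=np.array([.4495,-.2203,.163])+.013*x
plan([(tgt,Q,6)],-1)
```

```text
3.7 [ 0.4317 -0.2177  0.2183] x,z axes [[0.302, -0.025, -0.953], [0.951, -0.063, 0.303]] q [-0.86 -0.22  2.06  0.24  1.09 -2.45] F [ 0.2 -0.6  0.8] 0.998
wrist lid_knob [([0.452, -0.222, 0.162], 0.56)]
wrist lid_hinge [([0.611, -0.229, 0.154], 0.78)]
0,-0,0,0.0118,-0.0003,0,-1,
0,-0,0,0.0118,-0.0003,0,-1,
0,-0,0,0.0118,-0.0003,0,-1,
0,-0,0,0.0118,-0.0003,0,-1,
0,-0,0,0.0118,-0.0003,0,-1,
0,-0,0,0.0118,-0.0003,0,-1,
--
```

>>> carry_out:
  motion: [0,0,0,0.0118,-0.0003,0,-1,0,0,0,0.0118,-0.0003,0,-1,0,0,0,0.0118,-0.0003,0,-1,0,0,0,0.0118,0,0,-1,0,0,0,0.0118,0,0,-1,0,0,0,0.011,0,0,-1,0,0,0,0,0,0,0.2]

```text
time_s: 4.55
eef_pos: [0.4504, -0.2184, 0.1456]
eef_rot: [0.808, 0.019, 0.588, -0.028]
wrist_force: [-0.5, 0.5, 0.1]
opening: 0.859
```

>>> carry_out:
  motion: [0,0,0,0,0,0,1,0,0,0,0,0,0,1,0,0,0,0,0,0,1,0,0,0,0,0,0,1]

```text
time_s: 4.95
eef_pos: [0.4498, -0.2195, 0.1463]
eef_rot: [0.808, 0.018, 0.588, -0.03]
wrist_force: [-1.9, -3.0, -4.1]
opening: 0.247
```

```bash
cat > arc.py <<'E'
from h import *
import sys
H=np.array([.613,-.2305,.155]); hd=np.array([.998,-.0645,0])
def arc(end,step,p1,g=1):
    "circle the hinge from the present TCP angle to `end` rad (TCP polar), pitching tool to p1"
    o=ctrl.get_obs(); P=np.array(o["eef_pos"]); r=rot(o); v=P-H; a,zz=v@hd,v[2]; lat=v-a*hd-[0,0,zz]
    rad=np.hypot(a,zz); th=np.arctan2(zz,-a); x=r.apply([1,0,0]); p0=np.degrees(np.arcsin(-x[2]));
    if x@hd<0: p0=180-p0
    n=int(np.ceil((end-th)*rad/step)); print("rad",rad,"th",th,"p0",p0,"n",n)
    w=[(H+lat*(1-k/n)+hd*(-rad*np.cos(th+(end-th)*k/n))*1+np.array([0,0,1])*rad*np.sin(th+(end-th)*k/n),ori(-3.7,p0+(p1-p0)*k/n),1) for k in range(1,n+1)]
    plan(w,g)
if __name__=="__main__":
    show(); arc(float(sys.argv[1]),float(sys.argv[2]),float(sys.argv[3]))
E
python3 arc.py 0.6 0.011 75 | grep -v -- --
```

```text
4.95 [ 0.4498 -0.2195  0.1463] x,z axes [[0.307, -0.026, -0.951], [0.949, -0.064, 0.309]] q [-0.83 -0.08  2.1   0.27  0.9  -2.48] F [-1.9 -3.  -4.1] 0.247
rad 0.16378174430370698 th -0.05337444313774009 p0 72.02808792072685 n 10
-0.1,0.3,0.4,-0.0102,-0.0001,0.0031,1,
0,0.3,-0,-0.01,-0,0.0037,1,
0,0.3,0,-0.0098,-0,0.0043,1,
-0,0.3,-0,-0.0095,-0,0.0049,1,
0,0.3,-0,-0.0092,-0,0.0054,1,
0,0.3,0,-0.0089,-0,0.006,1,
0,0.3,-0,-0.0085,-0,0.0065,1,
-0,0.3,-0,-0.0081,-0,0.007,1,
-0,0.3,0,-0.0077,-0,0.0075,1,
0,0.3,0,-0.0072,-0,0.0079,1,
```

```bash
cat > arc.py <<'E'
from h import *
import sys, os
H=np.array([.613,-.2305,.155]); hd=np.array([.998,-.0645,0]); RAD=.1595; Z=np.array([0,0,1])
def arc(end,step,p1,g=1):
    o=ctrl.get_obs(); P=np.array(o["eef_pos"]); r=rot(o); x=r.apply([1,0,0]); p0=np.degrees(np.arctan2(-x[2],x@hd))
    if not os.path.exists("off.npy"): np.save("off.npy",r.inv().apply(P-np.array([.4535,-.2205,.163])))
    off=np.load("off.npy"); v=P-r.apply(off)-H
    th=np.arctan2(v[2],-v@hd); print("rad",np.hypot(v[2],v@hd),"th",th,"p0",p0)
    n=int(np.ceil((end-th)*RAD/step)); w=[]
    for k in range(1,n+1):
        t=th+(end-th)*k/n; Q=ori(-3.7,p0+(p1-p0)*k/n)
        w.append((H-hd*RAD*np.cos(t)+Z*RAD*np.sin(t)+Q.apply(off),Q,1))
    plan(w,g)
if __name__=="__main__":
    show(); arc(*map(float,sys.argv[1:4]))
E
python3 arc.py 0.7 0.0105 76 | grep -v -- --
```

```text
4.95 [ 0.4498 -0.2195  0.1463] x,z axes [[0.307, -0.026, -0.951], [0.949, -0.064, 0.309]] q [-0.83 -0.08  2.1   0.27  0.9  -2.48] F [-1.9 -3.  -4.1] 0.247
rad 0.16002609248494443 th 0.050012694025535556 p0 72.03055009855876
-0.1,0.4,0.4,-0.0095,0.0003,0.0044,1,
0,0.4,0,-0.0094,0,0.0044,1,
0,0.4,0,-0.0091,0,0.005,1,
0,0.4,-0,-0.0088,0,0.0055,1,
-0,0.4,-0,-0.0084,0,0.006,1,
0,0.4,0,-0.0081,0,0.0065,1,
0,0.4,-0,-0.0077,0,0.0069,1,
-0,0.4,-0,-0.0073,0,0.0074,1,
-0,0.4,-0,-0.0068,0,0.0078,1,
0,0.4,0,-0.0064,0,0.0081,1,
```

>>> carry_out:
  motion: [0,0.4,0.4,-0.0095,0.0003,0.0044,1,0,0.4,0,-0.0094,0,0.0044,1,0,0.4,0,-0.0091,0,0.005,1,0,0.4,0,-0.0088,0,0.0055,1,0,0.4,0,-0.0084,0,0.006,1,0,0.4,0,-0.008,0,0.0065,1,0,0.4,0,-0.0077,0,0.007,1,0,0.4,0,-0.0073,0,0.0074,1,0,0.4,0,-0.007,0,0.0078,1,0,0.4,0,-0.0064,0,0.008,1]

```text
time_s: 5.95
eef_pos: [0.4863, -0.2223, 0.2439]
eef_rot: [0.784, 0.022, 0.62, -0.027]
wrist_force: [1.0, -4.2, -9.5]
opening: 0.247
```

```bash
python3 - <<'E'
from h import *
t,im=snap("scene","s2.png"); marks("scene",t,["lid_knob","lid_hinge"])
cv2.imwrite("pics/s2c.png",cv2.resize(im[100:400,100:420],None,fx=2,fy=2))
E
python3 arc.py 1.3 0.0105 84 | grep -v -- --
```

```text
scene lid_knob [([0.492, -0.22, 0.255], 0.9), ([0.552, -0.48, -0.0], 0.48)]
scene lid_hinge [([0.616, -0.231, 0.155], 0.89)]
6.1 [ 0.4873 -0.2224  0.2449] x,z axes [[0.233, -0.016, -0.972], [0.97, -0.067, 0.234]] q [-0.74 -0.07  1.86  0.16  1.17 -2.29] F [ 1.8 -1.7 -1. ] 0.253
rad 0.16103175130523595 th 0.7208436056501738 p0 76.46788558134494
-0.2,0.8,0.1,-0.0045,0.0009,0.0092,1,
-0,0.8,0,-0.0053,0,0.0086,1,
0,0.8,0,-0.0049,0,0.0089,1,
0,0.8,0,-0.0044,0,0.0091,1,
-0,0.8,-0,-0.004,0,0.0093,1,
-0,0.8,0,-0.0035,0,0.0095,1,
0,0.8,0,-0.003,0,0.0096,1,
-0,0.8,0,-0.0025,0,0.0098,1,
-0,0.8,0,-0.002,0,0.0099,1,
```

View pics/s2c.png

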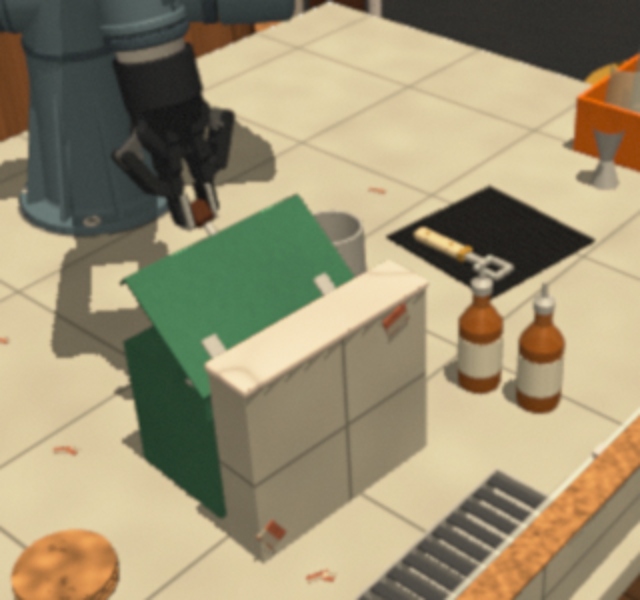

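The lid is now about 0.68 rad open, with the knob held in the fingers at about (203,212) of the crop.

>>> carry_out:
  motion: [-0.2,0.8,0,-0.005,0.0005,0.009,1,0,0.8,0,-0.0053,0,0.0086,1,0,0.8,0,-0.005,0,0.009,1,0,0.8,0,-0.0044,0,0.009,1,0,0.8,0,-0.004,0,0.0093,1,0,0.8,0,-0.0035,0,0.0095,1,0,0.8,0,-0.003,0,0.0096,1,0,0.8,0,-0.0025,0,0.0098,1,0,0.8,0,-0.002,0,0.0099,1]

```text
time_s: 7.0
eef_pos: [0.5513, -0.2275, 0.2924]
eef_rot: [0.732, 0.022, 0.68, -0.025]
wrist_force: [-7.5, -1.4, 3.4]
opening: 0.251
```

```bash
python3 arc.py 1.72 0.008 93 | grep -v -- --
```

```text
7.0 [ 0.5513 -0.2275  0.2924] x,z axes [[0.074, -0.006, -0.997], [0.995, -0.067, 0.074]] q [-0.61  0.13  1.54  0.04  1.4  -2.12] F [-7.5 -1.4  3.4] 0.251
rad 0.16211863276785451 th 1.2301162959781005 p0 85.73902145366624
-0.2,0.7,0.1,0.0005,0.0019,0.0081,1,
0,0.7,-0,-0.0017,0,0.0075,1,
0,0.7,-0,-0.0014,0,0.0075,1,
-0,0.7,0,-0.0011,0,0.0076,1,
0,0.7,0,-0.0009,0,0.0076,1,
0,0.7,0,-0.0006,0,0.0076,1,
0,0.7,0,-0.0003,0,0.0076,1,
-0,0.7,0,-0,0,0.0076,1,
0,0.7,-0,0.0003,0,0.0076,1,
0,0.7,0,0.0006,0,0.0076,1,
```

>>> carry_out:
  motion: [-0.2,0.7,0,-0.001,0.001,0.008,1,0,0.7,0,-0.0017,0,0.0075,1,0,0.7,0,-0.0014,0,0.0075,1,0,0.7,0,-0.001,0,0.0076,1,0,0.7,0,-0.001,0,0.0076,1,0,0.7,0,-0.0006,0,0.0076,1,0,0.7,0,-0.0003,0,0.0076,1,0,0.7,0,0,0,0.0076,1,0,0.7,0,0.0003,0,0.0076,1,0,0.7,0,0.0006,0,0.0076,1]

```text
time_s: 8.0
eef_pos: [0.6183, -0.2328, 0.3043]
eef_rot: [0.679, 0.024, 0.733, -0.024]
wrist_force: [-5.5, -1.1, 2.5]
opening: 0.242
```

```bash
python3 arc.py 1.88 0.006 96 | grep -v -- --
python3 - <<'E'
from h import *
t,im=snap("scene"); marks("scene",t,["lid_knob","lid_hinge"])
E
```

```text
8.0 [ 0.6183 -0.2328  0.3043] x,z axes [[-0.076, 0.004, -0.997], [0.995, -0.067, -0.076]] q [-0.52  0.38  1.22 -0.03  1.61 -2.03] F [-5.5 -1.1  2.5] 0.242
rad 0.16404499791659202 th 1.6639473599649126 p0 94.35300308411963
-0.2,0.3,0.1,0.0047,0.0028,0.0056,1,
-0,0.3,0,0.0003,0,0.0057,1,
0,0.3,0,0.0005,0,0.0056,1,
-0,0.3,-0,0.0007,0,0.0056,1,
0,0.3,0,0.0009,0,0.0056,1,
-0,0.3,-0,0.001,0,0.0056,1,
scene lid_knob [([0.621, -0.23, 0.316], 0.97)]
scene lid_hinge []
```

>>> carry_out:
  motion: [-0.2,0.3,0,0.001,0.0005,0.0056,1,0,0.3,0,0.001,0,0.0057,1,0,0.3,0,0.001,0,0.0056,1,0,0.3,0,0.001,0,0.0056,1,0,0.3,0,0.001,0,0.0056,1,0,0.3,0,0.001,0,0.0056,1]

```text
time_s: 8.75
eef_pos: [0.6518, -0.2355, 0.2993]
eef_rot: [0.669, 0.023, 0.743, -0.023]
wrist_force: [-3.8, -2.2, 3.5]
opening: 0.246
```

```bash
python3 arc.py 1.9 0.005 97 | grep -v -- --
python3 - <<'E'
from h import *
t,im=snap("scene"); marks("scene",t,["lid_knob","lid_hinge"])
E
```

```text
8.75 [ 0.6518 -0.2355  0.2993] x,z axes [[-0.105, 0.003, -0.994], [0.992, -0.065, -0.105]] q [-0.5   0.48  1.1  -0.05  1.66 -2.  ] F [-3.8 -2.2  3.5] 0.246
rad 0.16555687599787966 th 1.873124766126989 p0 96.01154298299272
-0,1,0.2,0.0067,0.0034,0.0028,1,
scene lid_knob [([0.654, -0.231, 0.308], 0.9)]
scene lid_hinge [([0.508, 0.244, 0.002], 0.32)]
```

>>> carry_out:
  motion: [0,0,0,0.001,0,0.004,1,0,0,0,0.001,0,0.004,1,0,0,0,0.001,0,0.004,1]

```text
time_s: 9.2
eef_pos: [0.657, -0.2359, 0.2977]
eef_rot: [0.662, 0.024, 0.749, -0.023]
wrist_force: [-25.2, 1.9, 15.8]
opening: 0.243
```

>>> carry_out:
  motion: [0,0,0,0,0,0.004,1,0,0,0,0,0,0.004,1]

```text
time_s: 9.4
eef_pos: [0.6567, -0.2359, 0.2978]
eef_rot: [0.653, 0.026, 0.756, -0.023]
wrist_force: [-22.2, 2.3, 11.4]
opening: 0.244
```

>>> carry_out:
  motion: [0,0,0,0,0,0,1,0,0,0,0,0,0,0,0,0,0,0,0,0,0,0,0,0,-0.001,0,0,0,0,0,0,-0.02,0,0,0,0,0,0,-0.03,0,0,0,0,0,0,-0.03,0,0,0]

```text
time_s: 10.1
eef_pos: [0.6693, -0.2332, 0.3694]
eef_rot: [0.65, 0.029, 0.76, -0.018]
wrist_force: [0.5, 0.6, -0.5]
opening: 0.497
```

Run:
```python
from h import *
show()
for c in("scene","top"):
    t,im=snap(c,c+"3.png"); marks(c,t,["lid_knob","lid_hinge","pan_bar","pan_lip"])
plan([([.56,-.226,.385],ori(-3.7,90),4)],0)
```

```text
10.1 [ 0.6693 -0.2332  0.3694] x,z axes [[-0.154, 0.02, -0.988], [0.986, -0.065, -0.155]] q [-0.48  0.54  0.87 -0.06  1.87 -2.  ] F [ 0.5  0.6 -0.5] 0.497
scene lid_knob [([0.555, -0.481, -0.0], 0.23)]
scene lid_hinge []
scene pan_bar []
scene pan_lip []
top lid_knob []
top lid_hinge []
top pan_bar []
top pan_lip []
-0,-2.2,-0.1,0.0001,0.0001,-0.0276,0,
-0,-2.2,-0.1,-0.001,0.0001,-0.0275,0,
-0,-2.2,-0.1,-0.002,0.0001,-0.0275,0,
-0,-2.2,-0.1,-0.0031,0.0001,-0.0274,0,
--
```

View pics/scene3.png

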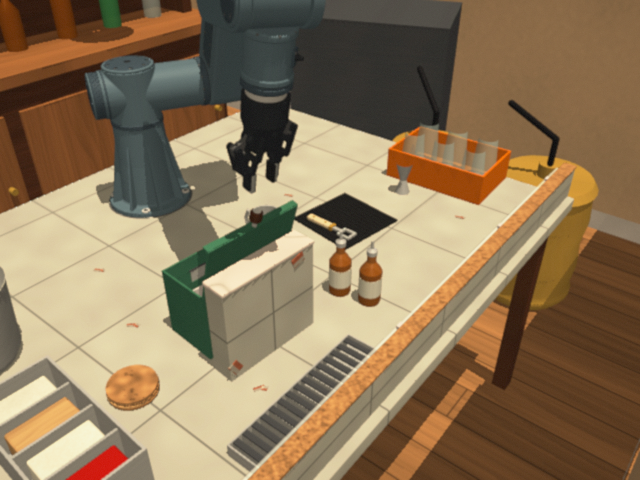

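The lid stands back on its stop, with the knob at about (257,215) and the fingers clear of it. Next I move over the pan.

>>> carry_out:
  motion: [0,-2.2,0,0,0,-0.028,0,0,-2.2,0,-0.001,0,-0.028,0,0,-2.2,0,-0.001,0,-0.028,0,0,-2.2,0,-0.001,0,-0.028,0,0,0,0,0,0,-0.03,0,0,0,0,0,0,0,0]

```text
time_s: 11.2
eef_pos: [0.5223, -0.2229, 0.3726]
eef_rot: [0.704, 0.029, 0.71, -0.019]
wrist_force: [-0.1, 0.3, 0.1]
opening: 0.498
```

Run:
```python
from h import *
show()
t,im=snap("wrist","w4.png"); marks("wrist",t,["lid_knob","lid_hinge","pan_bar","pan_lip","pan_base","cap0"])
for c in("scene","top"):
    t,im=snap(c); marks(c,t,["lid_knob","pan_bar","pan_lip"])
```

```text
11.2 [ 0.5223 -0.2229  0.3726] x,z axes [[-0.008, 0.015, -1.0], [0.998, -0.067, -0.009]] q [-0.62  0.1   1.42  0.01  1.64 -2.12] F [-0.1  0.3  0.1] 0.498
wrist lid_knob [([0.655, -0.237, 0.308], 0.77)]
wrist lid_hinge [([0.612, -0.226, 0.157], 0.92)]
wrist pan_bar [([0.542, -0.224, 0.122], 0.55)]
wrist pan_lip [([0.552, -0.14, 0.077], 0.87)]
wrist pan_base [([0.545, -0.222, 0.004], 0.75), ([0.655, -0.234, 0.31], 0.19)]
wrist cap0 [([0.549, -0.185, 0.01], 0.62), ([0.55, -0.269, 0.007], 0.59)]
scene lid_knob [([0.657, -0.236, 0.305], 0.92)]
scene pan_bar [([0.502, 0.187, 0.007], 0.59)]
scene pan_lip []
top lid_knob [([0.657, -0.238, 0.305], 0.67)]
top pan_bar [([0.549, -0.225, 0.123], 0.9)]
top pan_lip [([0.556, -0.142, 0.074], 0.9)]
```

View pics/w4.png

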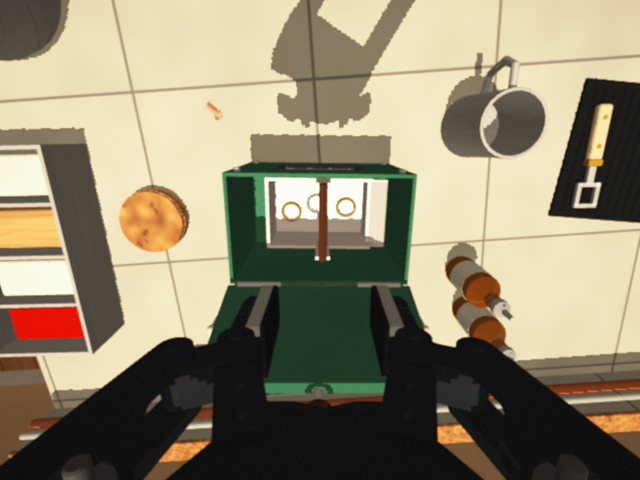

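The open box shows the pan with its red-brown bar from (323,180) to (323,260), its lip on the right at (377,212), and all three caps inside.

Run:
```python
from h import *
t,im=snap("wrist"); m=np.array(ctrl.camera_params("wrist")["mtx"])
hsv=cv2.cvtColor(im,cv2.COLOR_BGR2HSV); roi=np.zeros(im.shape[:2],bool); roi[184:256,305:340]=1
b=((hsv[...,0]<14)|(hsv[...,0]>170))&(hsv[...,1]>120)&roi
ys,xs=np.nonzero(b); w=ray_plane(t,m,np.c_[xs,ys],.132)
# centre line: mean column per row
rows=[r for r in range(186,254)]; c=[(xs[ys==r].mean(),r) for r in rows if (ys==r).sum()>2]
p=ray_plane(t,m,np.array(c),.132); k=np.polyfit(p[:,0],p[:,1],1)
print(len(c),"heading",np.degrees(np.arctan(k[0])),"y at x=.546",np.polyval(k,.546),"x range",w[:,0].min(),w[:,0].max(), ctrl.get_obs()["time_s"])
marks("wrist",t,["pan_bar","pan_lip"])
for e in ([322,180],[322,260]): print(ray_plane(t,m,np.array([e]),.132))
```

```text
68 heading -4.341948544200839 y at x=.546 -0.2222498349214656 x range 0.5015758188841222 0.587581737424197 12.0
wrist pan_bar [([0.545, -0.225, 0.124], 0.95)]
wrist pan_lip [([0.552, -0.136, 0.076], 0.71)]
[[ 0.49721661 -0.21953543  0.132     ]]
[[ 0.59377002 -0.22609776  0.132     ]]
```

Run:
```python
from h import *
plan([([.5455,-.2228,.33],ori(-4.2,90),2),([.5455,-.2228,.17],ori(-4.2,90),5)],0)
```

```text
0.2,-0.2,-0.4,0.0211,0.0006,0.0103,0,
0.2,-0.2,-0.4,0.0211,0.0008,0.0102,0,
--
0,0,0,0.032,-0,-0,0,
0,0,0,0.032,-0,-0,0,
0,0,0,0.032,-0,-0,0,
0,0,0,0.032,-0,-0,0,
0,0,0,0.032,-0,-0,0,
--
```

>>> carry_out:
  motion: [0.2,-0.2,-0.4,0.021,0.0006,0.0115,0,0.2,-0.2,-0.4,0.021,0.0008,0.0115,0,0,0,0,0.032,0,0,0,0,0,0,0.032,0,0,0,0,0,0,0.032,0,0,0,0,0,0,0.032,0,0,0,0,0,0,0.015,0,0,0,0,0,0,0,0,0,0]

```text
time_s: 12.9
eef_pos: [0.5502, -0.2242, 0.1835]
eef_rot: [0.708, 0.025, 0.705, -0.027]
wrist_force: [0.5, 0.0, 0.2]
opening: 0.5
```

Run:
```python
from h import *
show()
plan([([.5455,-.2228,.104],ori(-4.2,90),4)],0)
```

```text
12.9 [ 0.5502 -0.2242  0.1835] x,z axes [[0.004, -0.004, -1.0], [0.997, -0.074, 0.005]] q [-0.59  0.26  1.61 -0.    1.26 -2.08] F [0.5 0.  0.2] 0.5
-0,0.1,0,0.0199,0.0003,-0.0013,0,
-0,0.1,0,0.0199,0.0003,-0.0013,0,
-0,0.1,0,0.0199,0.0003,-0.0012,0,
-0,0.1,0,0.0199,0.0003,-0.0012,0,
--
```

>>> carry_out:
  motion: [0,0.1,0,0.02,0.0004,-0.0015,0,0,0.1,0,0.02,0.0004,-0.0015,0,0,0.1,0,0.02,0.0004,-0.0015,0,0,0.1,0,0.02,0.0004,-0.001,0,0,0,0,0,0,0,0]

```text
time_s: 13.4
eef_pos: [0.5483, -0.2248, 0.1074]
eef_rot: [0.708, 0.023, 0.705, -0.029]
wrist_force: [-0.3, -0.4, 0.6]
opening: 0.497
```

>>> carry_out:
  motion: [0,0,0,0,0,0,0.5,0,0,0,0,0,0,1,0,0,0,0,0,0,1,0,0,0,0,0,0,1,0,0,0,0,0,0,1]

```text
time_s: 13.9
eef_pos: [0.5507, -0.2263, 0.1125]
eef_rot: [0.71, 0.022, 0.703, -0.03]
wrist_force: [0.0, 0.2, -3.3]
opening: 0.104
```

Run:
```python
from h import *
show()
plan([([.5455,-.2228,.20],ori(-4.2,90),9)],1)
```

```text
13.9 [ 0.5507 -0.2263  0.1125] x,z axes [[0.01, -0.011, -1.0], [0.997, -0.074, 0.01]] q [-0.59  0.35  1.66 -0.    1.12 -2.08] F [ 0.   0.2 -3.3] 0.104
-0,0.1,0.1,-0.0097,0.0002,-0.0005,1,
-0,0.1,0.1,-0.0097,0.0002,-0.0005,1,
-0,0.1,0.1,-0.0097,0.0003,-0.0005,1,
-0,0.1,0.1,-0.0097,0.0003,-0.0005,1,
-0,0.1,0.1,-0.0097,0.0003,-0.0006,1,
-0,0.1,0.1,-0.0097,0.0003,-0.0006,1,
-0,0.1,0.1,-0.0097,0.0003,-0.0006,1,
-0,0.1,0.1,-0.0097,0.0003,-0.0006,1,
-0,0.1,0.1,-0.0097,0.0003,-0.0006,1,
--
```

>>> carry_out:
  motion: [0,0,0,-0.008,0,-0.0005,1,0,0,0,-0.01,0,-0.0005,1,0,0,0,-0.01,0,-0.0005,1,0,0,0,-0.01,0,-0.0005,1,0,0,0,-0.01,0,-0.0005,1]

```text
time_s: 14.4
eef_pos: [0.5466, -0.2249, 0.1632]
eef_rot: [0.709, 0.023, 0.704, -0.029]
wrist_force: [0.8, 0.7, -4.5]
opening: 0.102
```

Run:
```python
from h import *
show()
for c in("wrist","top"):
    t,im=snap(c,c+"5.png"); marks(c,t,["pan_bar","pan_lip","pan_base"])
show()
plan([([.5455,-.2228,.315],ori(-4.2,90),9)],1)
```

```text
14.4 [ 0.5466 -0.2249  0.1632] x,z axes [[0.007, -0.01, -1.0], [0.997, -0.074, 0.008]] q [-0.59  0.28  1.64 -0.    1.22 -2.08] F [ 0.8  0.7 -4.5] 0.102
wrist pan_bar [([0.538, -0.223, 0.175], 0.88)]
wrist pan_lip [([0.547, -0.142, 0.131], 0.8)]
wrist pan_base [([0.54, -0.221, 0.057], 0.66)]
top pan_bar [([0.543, -0.223, 0.175], 0.76)]
top pan_lip []
top pan_base [([0.541, -0.223, 0.059], 0.65), ([0.448, 0.002, -0.001], 0.53)]
14.8 [ 0.5461 -0.2246  0.1611] x,z axes [[0.006, -0.009, -1.0], [0.997, -0.074, 0.006]] q [-0.59  0.28  1.64 -0.    1.22 -2.08] F [-0.3 -0.7 -3.4] 0.103
-0,0,0.1,-0.0171,0.0001,0,1,
-0,0,0.1,-0.0171,0.0001,0,1,
-0,0,0.1,-0.0171,0.0001,0,1,
-0,0,0.1,-0.0171,0.0001,-0,1,
-0,0,0.1,-0.0171,0.0001,-0,1,
-0,0,0.1,-0.0171,0.0001,-0,1,
-0,0,0.1,-0.0171,0.0001,-0,1,
-0,0,0.1,-0.0171,0.0002,-0.0001,1,
-0,0,0.1,-0.0171,0.0002,-0.0001,1,
--
```

View pics/wrist5.png

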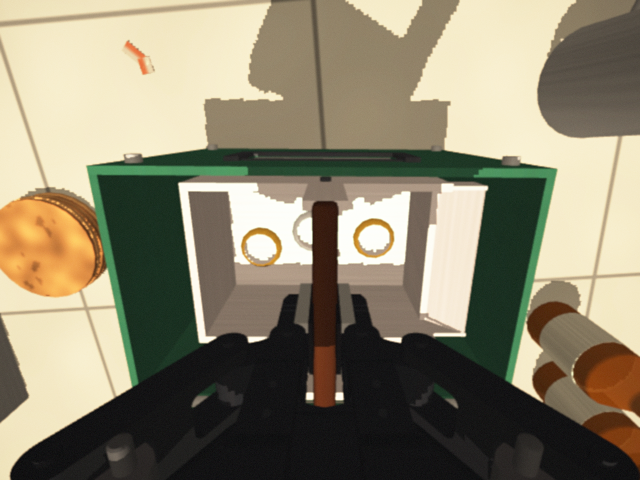

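The bar is gripped, the pan is lifting level, and the three caps lie in it at about (262,246), (308,230) and (374,238). I carry on lifting.

>>> carry_out:
  motion: [0,0,0,-0.015,0,0,1,0,0,0,-0.017,0,0,1,0,0,0,-0.017,0,0,1,0,0,0,-0.017,0,0,1,0,0,0,-0.017,0,0,1,0,0,0,-0.017,0,0,1,0,0,0,-0.017,0,0,1,0,0,0,-0.017,0,0,1,0,0,0,-0.012,0,0,1,0,0,0,-0.006,0,0,1]

```text
time_s: 15.8
eef_pos: [0.5443, -0.2224, 0.324]
eef_rot: [0.708, 0.024, 0.705, -0.028]
wrist_force: [0.9, 0.1, -3.5]
opening: 0.103
```

Run:
```python
from h import *
show()
t,im=snap("scene"); marks("scene",t,["pan_base","lid_knob"])
plan([([.46,-.08,.325],ori(-40,90),9),([.46,.1,.325],ori(-75,90),10),([.508,.243,.325],ori(-98.2,90),9)],1)
```

```text
15.8 [ 0.5443 -0.2224  0.324 ] x,z axes [[0.003, -0.007, -1.0], [0.997, -0.073, 0.003]] q [-0.59  0.14  1.46 -0.    1.53 -2.08] F [ 0.9  0.1 -3.5] 0.103
scene pan_base [([0.54, -0.221, 0.217], 0.65), ([0.671, -0.0, 0.003], 0.57)]
scene lid_knob [([0.66, -0.23, 0.304], 0.9), ([0.548, -0.137, 0.289], 0.69)]
4,0,0,-0.0004,0.0151,-0.0105,1,
4,0,0,-0.0004,0.0143,-0.0115,1,
4,0,0,-0.0004,0.0135,-0.0124,1,
4,0,0,-0.0004,0.0126,-0.0134,1,
4,0,0,-0.0004,0.0116,-0.0142,1,
4,0,0,-0.0004,0.0106,-0.015,1,
4,0,0,-0.0003,0.0096,-0.0157,1,
4,0,0,-0.0003,0.0084,-0.0163,1,
4,0,0,-0.0003,0.0073,-0.0168,1,
--
3.5,0,-0,-0,0.0138,-0.0116,1,
3.5,-0,-0,-0,0.0131,-0.0124,1,
3.5,-0,0,-0,0.0123,-0.0132,1,
3.5,0,0,-0,0.0114,-0.0139,1,
3.5,-0,-0,-0,0.0106,-0.0146,1,
3.5,0,-0,-0,0.0097,-0.0152,1,
3.5,-0,0,0,0.0087,-0.0157,1,
3.5,-0,-0,0,0.0077,-0.0162,1,
3.5,0,0,-0,0.0067,-0.0167,1,
3.5,0,-0,0,0.0057,-0.0171,1,
--
2.6,0,0,-0,0.0093,-0.014,1,
2.6,-0,-0,-0,0.0086,-0.0144,1,
2.6,0,0,-0,0.008,-0.0147,1,
2.6,0,-0,-0,0.0073,-0.0151,1,
2.6,0,0,-0,0.0066,-0.0154,1,
2.6,-0,0,-0,0.0059,-0.0157,1,
2.6,0,-0,-0,0.0052,-0.0159,1,
2.6,-0,0,-0,0.0045,-0.0161,1,
2.6,-0,0,-0,0.0038,-0.0163,1,
--
```

>>> carry_out:
  motion: [4,0,0,0,0.015,-0.0105,1,4,0,0,0,0.0143,-0.0115,1,4,0,0,0,0.0135,-0.0124,1,4,0,0,0,0.0126,-0.0134,1,4,0,0,0,0.0116,-0.0142,1,4,0,0,0,0.0106,-0.015,1,4,0,0,0,0.0096,-0.0157,1,4,0,0,0,0.0084,-0.0163,1,4,0,0,0,0.0073,-0.0168,1]

```text
time_s: 16.85
eef_pos: [0.454, -0.0736, 0.3091]
eef_rot: [0.654, 0.252, 0.667, -0.253]
wrist_force: [1.3, 0.4, -3.9]
opening: 0.099
```

Run:
```python
from h import *
show()
plan([([.46,.1,.325],ori(-75,90),10)],1)
```

```text
16.85 [ 0.454  -0.0736  0.3091] x,z axes [[-0.018, 0.004, -1.0], [0.745, -0.667, -0.016]] q [-0.42 -0.13  1.77 -0.    1.52 -1.26] F [ 1.3  0.4 -3.9] 0.099
3.3,-0.1,0.1,-0.0015,0.0133,-0.0112,1,
3.3,-0.1,0.1,-0.0015,0.0127,-0.0119,1,
3.3,-0.1,0.1,-0.0015,0.0119,-0.0126,1,
3.3,-0.1,0.1,-0.0015,0.0112,-0.0133,1,
3.3,-0.1,0.1,-0.0015,0.0104,-0.0139,1,
3.3,-0.1,0.1,-0.0015,0.0096,-0.0145,1,
3.3,-0.1,0.1,-0.0015,0.0087,-0.015,1,
3.3,-0.1,0.1,-0.0015,0.0079,-0.0155,1,
3.3,-0.1,0.1,-0.0016,0.007,-0.0159,1,
3.3,-0.1,0.1,-0.0016,0.006,-0.0163,1,
--
```

>>> carry_out:
  motion: [3.3,-0.1,0.1,-0.003,0.0133,-0.0112,1,3.3,-0.1,0.1,-0.003,0.0127,-0.012,1,3.3,-0.1,0.1,-0.003,0.012,-0.0126,1,3.3,-0.1,0.1,-0.003,0.0112,-0.0133,1,3.3,-0.1,0.1,-0.003,0.0104,-0.014,1,3.3,-0.1,0.1,-0.003,0.0096,-0.0145,1,3.3,-0.1,0.1,-0.003,0.0087,-0.015,1,3.3,-0.1,0.1,-0.003,0.008,-0.0155,1,3.3,-0.1,0.1,-0.003,0.007,-0.016,1,3.3,-0.1,0.1,-0.003,0.006,-0.0163,1]

```text
time_s: 17.85
eef_pos: [0.4544, 0.1083, 0.328]
eef_rot: [0.551, 0.434, 0.56, -0.44]
wrist_force: [0.0, 0.2, -3.9]
opening: 0.105
```

Run:
```python
from h import *
show()
plan([([.51,.243,.30],ori(-98.2,90),9)],1)
```

```text
17.85 [0.4544 0.1083 0.328 ] x,z axes [[-0.015, 0.002, -1.0], [0.235, -0.972, -0.006]] q [-0.02 -0.13  1.73  0.    1.56 -0.26] F [ 0.   0.2 -3.9] 0.105
2.4,-0,0.1,0.003,0.0096,-0.0131,1,
2.4,-0,0.1,0.0031,0.009,-0.0135,1,
2.4,-0,0.1,0.0031,0.0084,-0.0138,1,
2.4,-0,0.1,0.0031,0.0078,-0.0142,1,
2.4,-0,0.1,0.0031,0.0072,-0.0145,1,
2.4,-0,0.1,0.0031,0.0066,-0.0148,1,
2.4,-0,0.1,0.0031,0.006,-0.0151,1,
2.4,-0,0.1,0.0031,0.0053,-0.0153,1,
2.4,-0,0.1,0.0031,0.0046,-0.0155,1,
--
```

>>> carry_out:
  motion: [2.4,0,0.1,0.003,0.0096,-0.0131,1,2.4,0,0.1,0.003,0.009,-0.0135,1,2.4,0,0.1,0.003,0.0084,-0.0138,1,2.4,0,0.1,0.003,0.0078,-0.0142,1,2.4,0,0.1,0.003,0.0072,-0.0145,1,2.4,0,0.1,0.003,0.0066,-0.0148,1,2.4,0,0.1,0.003,0.006,-0.015,1,2.4,0,0.1,0.003,0.0053,-0.0153,1,2.4,0,0.1,0.003,0.0046,-0.0155,1]

```text
time_s: 18.75
eef_pos: [0.5065, 0.2482, 0.288]
eef_rot: [-0.456, -0.532, -0.464, 0.542]
wrist_force: [-0.3, -0.2, -3.3]
opening: 0.104
```

Run:
```python
from h import *
show()
for c in("wrist","top","scene"):
    t,im=snap(c,c+"6.png"); marks(c,t,["pan_base","pan_bar","pan_lip"])
    if c!="wrist": marks(c,t,["bar_mat","opener"])
show()
plan([([.512,.243,.265],ori(-98.2,90),4)],1)
```

```text
18.75 [0.5065 0.2482 0.288 ] x,z axes [[-0.017, -0.001, -1.0], [-0.154, -0.988, 0.003]] q [0.24 0.13 1.56 0.   1.48 0.4 ] F [-0.3 -0.2 -3.3] 0.104
wrist pan_base [([0.503, 0.257, 0.183], 0.87)]
wrist pan_bar []
wrist pan_lip [([0.589, 0.239, 0.255], 0.61)]
top pan_base [([0.504, 0.253, 0.189], 0.93)]
top pan_bar [([0.509, 0.251, 0.302], 0.62), ([0.59, 0.236, 0.252], 0.52)]
top pan_lip [([0.59, 0.237, 0.251], 0.84)]
top bar_mat [([0.506, 0.243, -0.0], 0.7), ([0.449, 0.001, -0.001], 0.7)]
top opener [([0.504, 0.183, 0.003], 0.63)]
scene pan_base [([0.506, 0.25, 0.183], 0.72)]
scene pan_bar [([0.508, 0.255, 0.302], 0.84)]
scene pan_lip [([0.591, 0.239, 0.254], 0.59), ([0.677, 0.002, 0.002], 0.42)]
scene bar_mat []
scene opener [([0.506, 0.188, 0.004], 0.75)]
19.55 [0.507  0.2477 0.2899] x,z axes [[-0.015, 0.0, -1.0], [-0.153, -0.988, 0.002]] q [0.24 0.12 1.55 0.   1.48 0.4 ] F [ 0.6 -0.8 -3.6] 0.104
-0.1,0,0.2,0.0062,0.0015,0.0009,1,
-0.1,0,0.2,0.0062,0.0015,0.001,1,
-0.1,0,0.2,0.0062,0.0015,0.001,1,
-0.1,0,0.2,0.0062,0.0014,0.001,1,
--
```

View pics/top6.png

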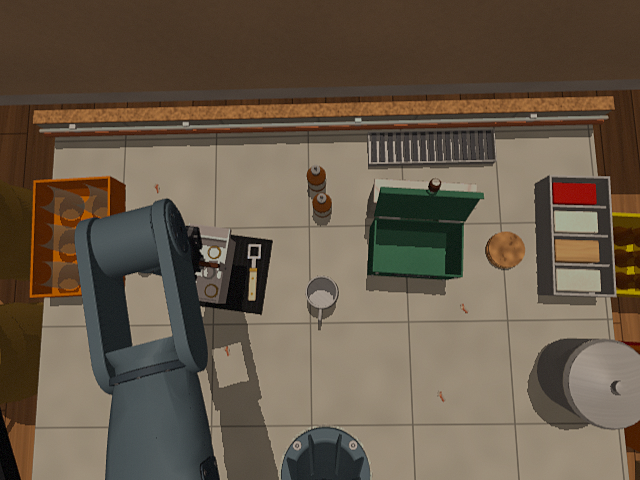

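The pan hangs above the mat with its lip away from the robot, the lid is back, and nothing else has moved. It needs lowering about 30 mm and shifting 10 mm.

>>> carry_out:
  motion: [0,0,0.2,0.0065,0.001,0.0025,1,0,0,0.2,0.0065,0.001,0.0025,1,0,0,0.2,0.0065,0.001,0.0025,1,0,0,0.2,0.0065,0.001,0.002,1,0,0,0,0.002,0,0,1,0,0,0,0,0,0,1]

```text
time_s: 20.15
eef_pos: [0.5088, 0.2364, 0.2582]
eef_rot: [-0.461, -0.536, -0.46, 0.538]
wrist_force: [0.0, -0.5, -4.2]
opening: 0.103
```

Run:
```python
from h import *
show()
for c in("wrist","top","scene"):
    t,im=snap(c,c+"7.png"); marks(c,t,["pan_base","pan_lip","cap0"])
    if c!="wrist": marks(c,t,["lid_knob"])
show()
```

```text
20.15 [0.5088 0.2364 0.2582] x,z axes [[-0.002, -0.003, -1.0], [-0.153, -0.988, 0.003]] q [ 0.22  0.13  1.61 -0.    1.4   0.38] F [ 0.  -0.5 -4.2] 0.103
wrist pan_base [([0.51, 0.241, 0.152], 0.68)]
wrist pan_lip [([0.591, 0.228, 0.225], 0.84), ([0.506, 0.24, 0.269], 0.4)]
wrist cap0 [([0.455, 0.235, 0.155], 0.97), ([0.502, 0.249, 0.155], 0.71)]
top pan_base [([0.507, 0.241, 0.156], 0.73), ([0.513, 0.24, 0.273], 0.26)]
top pan_lip [([0.594, 0.228, 0.223], 0.79), ([0.505, 0.241, 0.0], 0.45)]
top cap0 [([0.543, 0.234, 0.163], 0.54), ([0.505, 0.246, 0.156], 0.41)]
top lid_knob [([0.657, -0.238, 0.307], 0.85), ([0.75, 0.008, 0.0], 0.42)]
scene pan_base [([0.511, 0.242, 0.151], 0.89)]
scene pan_lip [([0.594, 0.227, 0.225], 0.75)]
scene cap0 []
scene lid_knob [([0.657, -0.233, 0.308], 0.73)]
20.85 [0.5091 0.2366 0.259 ] x,z axes [[-0.0, -0.003, -1.0], [-0.153, -0.988, 0.003]] q [ 0.23  0.13  1.61 -0.    1.4   0.38] F [-0.7 -0.4 -4.1] 0.1
```

View pics/wrist7.png

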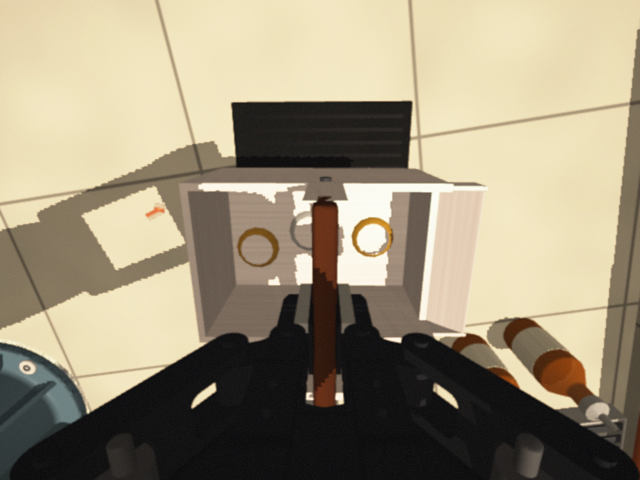

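The pan is over the mat, aligned with it, and the three caps are inside at (258,247), (305,232) and (373,237). It is level and still, so I hand in.

```bash
python3 -c "
from bench import ctrl
print(ctrl.hand_in())"
```

```text
the job is handed in; nothing more can be done
None
```

I laid the lid back on its stop, lifted the pan out by its bar, and handed the job in at about 21 s with the pan held over the mat. The hand-in gives no verdict.

| Last check | Result |
|---|---|
| Lid | Knob found at (0.657, -0.235, 0.307), about 1.85 rad; I pressed it onto the stop at about 25 N before letting go |
| Pan position | Underside's middle about (0.509, 0.241), roughly 2 mm from the mat's middle |
| Pan height | Underside about 0.153 m up, so about 147 mm over the mat's top |
| Pan heading | Lip towards the far edge; lip landmarks gave about -9°, against -8.3° for the mat |
| Pan level | Tool tilt under 0.5° |
| Grip and stillness | Finger opening steady at 0.10; the tool moved less than 1 mm over the last 0.7 s |
| Caps | All three visible in the pan in the last wrist picture |
| Bystanders | In the top picture taken just before the last small move, the tankard, bottles, opener and coasters had not visibly moved; the jigger was hidden by the arm there and not checked afterwards |

- **Measurement spread:** the landmark readings from the three cameras differed by up to about 5 mm, well within the tolerances.
- **Grip height:** the arm crept up about 5 mm while the fingers closed, so they hold the bar close to their tips. The grip did not slip.

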